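# Stand up a toothed push cap and press it home on a slide turntable's spindle

### The job

The square black push cap that holds down the carrier of the slide turntable is lying on its side on the bench. Stand it upright on the bench on its open end and let go of it; then take it afresh from above, set it on the bare steel spindle in the middle of the turntable and press it straight down until its open end sits fully home on the hub, its teeth biting the spindle, and leave it there. Do not shove or knock over the other loose things on the bench.

Things in the scene. Friction and masses are not known exactly. Their poses are not given: they have to be found in the camera images.
- cap: Black plastic push cap: a block 50 x 50 mm in section, 60 mm long, 0.14 to 0.23 kg. Origin: centre of its open end (the mouth); z runs from the mouth to the closed end; x, y square to its sides. At the start it lies on one side (origin 25 mm above the bench), z level, pointing to the robot's left (+y) within 30 degrees. Stood on its mouth, its origin is at bench height and z points up.
- cap_top (a point): Centre of the cap's closed flat end, 60 mm from the mouth along the cap's z; it bears a round grey thumb dish. Pressed fully home it is 130 mm above the bench.
- cap_teeth (a point): Four sprung steel teeth in the cap's bore, 16 mm from the mouth. The open end has a steel plate around the square 18 mm bore, 47 mm deep. The spindle enters freely 20 to 25 mm; then pressing the cap down takes about 8 to 18 N all the way, and the teeth hold it against a light pull.
- turntable: Slide turntable, fixed to the bench and standing upright: white round motor base (140 mm across, with a control box on its -x side), above it an aluminium carrier plate 190 mm across with its top 60 mm above the bench and glass slides round its rim, then the hub and the spindle in the middle. Origin: centre of its underside on the bench. It may be on the left or on the right of the bench, with the cap on the other side.
- hub (a point): Centre of the hub's flat top, 70 mm above the bench: a dark steel disc 64 mm across. The cap's open end must come to rest on it. From here the plain steel spindle, 16 mm across, stands up 42 mm.
- spindle_tip (a point): Top of the spindle, on its axis, 112 mm above the bench and 42 mm above the hub. The last 10 mm taper from 16 mm to 8 mm across.
- slide_box: Bystander: flat grey slide box with white lid, 92 x 72 x 33 mm; origin centre of underside.
- dishes: Bystander: two stacked clear culture dishes, 74 mm across, 33 mm high; origin centre of underside.
- reagent: Bystander: amber bottle, 64 mm across, 140 mm high; origin centre of underside.
- beaker: Bystander: glass beaker, 72 mm across, 95 mm high; origin centre of underside.
- stain_jar: Bystander: open glass staining jar, 70 x 85 x 60 mm; origin centre of underside.
- spatula: Bystander: steel spatula lying on the bench, 170 mm long, along its x axis; origin on its underside.
- knob_spare: Bystander: spare ROUND black knob standing on the bench, 54 mm across, 55 mm high; origin centre of underside. Not the push cap.

How it is judged:
On the way:
1. the cap stands upright on the bench on its open end, let go (angle between cap's own z axis and vertical below 0.08 rad and height (world z) of cap below 0.006 m and contact force between the fingers and cap below 0.1 N and linear speed of cap below 0.02 m/s), for 0.2 s.
At the end, for the whole second after the job is handed in: The cap is on the spindle, upright within 0.05 rad, its open end within 3 mm of the hub's top and within 4 mm of its centre, at rest (horizontal distance between cap and hub below 0.004 m and z of cap in the frame of hub between -0.003 and 0.003 m and angle between cap's own z axis and vertical below 0.05 rad and linear speed of cap below 0.01 m/s); the robot touches nothing.
It fails at once if a bystander is shoved or knocked more than 30 mm from its place (distance of any of slide_box, dishes, reagent, beaker, stain_jar, spatula, knob_spare from where it was at the start of the episode above 0.03 m).
It also fails if it takes over 61 s, if anything falls off the work surface, if the arm or the gripper's body presses on something with over 40 N, if the wrist force passes 120 N, or if a joint passes its speed limit or range.

### The arm

A 6-joint arm with a two-finger parallel gripper is mounted at the origin on the work surface. World frame = base frame: x ahead of the robot, y to its left, z up, the work surface at z = 0. Lengths are in m, angles in rad, forces in N, time in s.
With the tool pointing down it reaches from about 0.275 to 1 m from the base axis. Payload 8.4 kg.
Tool frame: the origin (TCP) lies on the centre line of the jaws, within the pads' length; the fingertips stand 17 mm ahead of it and the grasp point (between the pads) lies 2 mm behind it (bot.tcp_to_tips is the z of the fingertips in the tool frame, in m); z points along the fingers, y is the line along which they close (so a half turn about z gives the same grasp; the last joint's range is limited). The gripper opens to 85 mm and grips with 20 to 120 N. Pads are 22 mm wide; open, the fingers measure 114 mm over their backs; the gripper's body (76 mm by 85 mm) begins 54 mm behind the grasp point. The pads swing forward as they close: fully open they stand 13 mm farther back than shut.
Start: joints at [-1.328, 0.353, 1.633, -0, 1.155, -0.002], TCP at [0.151, -0.606, 0.225] pointing down, gripper open.
Joint ranges: [-2.63, 2.63], [-0.92, 2.1], [0.06, 2.66], [-1.3, 4.44], [0, 2.69], [-3.02, 3.02]. Speed limits (rad/s): [2.22, 2.22, 2.79, 3.14, 3.14, 3.14].

### API

Orientations are given as a unit quaternion [x, y, z, w].
In Python, from workcell import bot, hand, kinematics, get_obs, vision, hand_in gives the robot as it stands. The module is installed in compiled form; this text tells all that it offers. Calls block until the motion is done:
- bot.reach(position, orientation): joint-space move of the TCP to a pose.
- bot.servo_line(position, ori=None, velocity=0.15): straight line of the TCP; ori=None keeps the orientation; velocity is the mean speed in m/s.
- bot.goto_joints(angles): joint-space move.
- hand.move_gripper(opening, strength=None): finger opening in m; strength is the grip in N (None keeps the last); returns when the fingers have stopped.
- bot.dwell(seconds).
- kinematics.solve_ik(position, orientation): joint angles nearest the present ones, or None.
- get_obs(): the state.
- vision.read_camera(name): name is "scene" or "top" or "wrist"; returns a dict with "frame" (400x640x3 uint8, red, green, blue), "intrinsics" (3x3 intrinsics, pixels), "view" (4x4, takes a point from world to camera coordinates). Camera axes: x right, y down, z forward; pixel columns grow to the right and rows downward; lengths in m; the calibration is good to about 2 mm. The wrist camera is an equidistant fisheye: a pixel r from the principal point sees the ray r / f radians off the axis. A picture is of the moment at which its call begins. There is no depth.
A pose or a line that the arm cannot do raises bot.IKError and nothing moves.
- hand_in(): hands the job in; it is judged then, once.
The state is a dict: "time_s": time; "joint_pos": joint angles; "joint_vel": joint speeds; "joint_efforts": joint torques, N m; "position": TCP position; "orientation": TCP orientation; "wrist_force": force on the tool from outside, world axes, zero at the start; "ft_torque": the same for the moment, N m; "gripper_width": finger opening in m; "grip_force": force on a finger pad.
Only numpy, scipy, OpenCV 4.12 (cv2) and the standard library are available. Lean on these libraries where they do the work, as an engineer would, in place of code of your own. Each camera call takes 0.05 s, during which the arm holds its last target. There are 200 camera calls.

## Working session

There is one attempt and no reset: what is moved stays moved. The work goes in short steps, each a Python script; the robot and the scene stay as the last script left them, time stands still between calls to the robot, and variables do not carry over. Pictures are saved under pics/ and viewed, at most 10 in all, crops included, and the job is handed in when it is done.

```bash
mkdir -p pics; python3 - <<'E'
from workcell import bot,hand,kinematics,get_obs,vision
import cv2,numpy as np
for n in("scene","top"):
    c=vision.read_camera(n); cv2.imwrite(f"pics/{n}0.png",c["frame"][:,:,::-1]); np.savez(f"pics/{n}0.npz",**c); print(n,c["intrinsics"].round(1).tolist(),c["view"].round(3).tolist())
print(get_obs())
E
```

```text
scene [[503.4, 0.0, 319.1], [0.0, 503.4, 198.4], [0.0, 0.0, 1.0]] [[-0.611, 0.791, -0.01, 0.381], [0.678, 0.518, -0.522, -0.373], [-0.408, -0.325, -0.853, 1.697], [0.0, 0.0, 0.0, 1.0]]
top [[431.1, 0.0, 321.3], [0.0, 431.1, 200.9], [0.0, 0.0, 1.0]] [[0.027, -1.0, 0.001, -0.029], [-0.985, -0.027, -0.17, 0.616], [0.17, 0.004, -0.985, 1.196], [0.0, 0.0, 0.0, 1.0]]
{'time_s': 0.1, 'joint_pos': array([-1.32839297e+00,  3.53580592e-01,  1.63405822e+00,  2.90045591e-07,
        1.15518195e+00, -2.39110337e-03]), 'joint_vel': array([-0.00146868, -0.00263785, -0.00209021,  0.00070965, -0.00010112,
        0.00039513]), 'joint_efforts': array([ 4.58450486e-04, -6.06357121e+01, -3.42820251e+01,  7.35179606e-05,
        3.94820992e-03,  1.32280555e-06]), 'position': array([ 0.15137572, -0.6059497 ,  0.22413635]), 'orientation': array([ 9.92518625e-01,  1.22091773e-01, -7.33814102e-05, -6.09650232e-04]), 'wrist_force': array([-0.18003436,  1.10213025, -0.00451591]), 'ft_torque': array([ 0.02027346, -0.03051143,  0.03535033]), 'grip_force': 0.0, 'gripper_width': 0.08574171941062103}
```

View pics/top0.png

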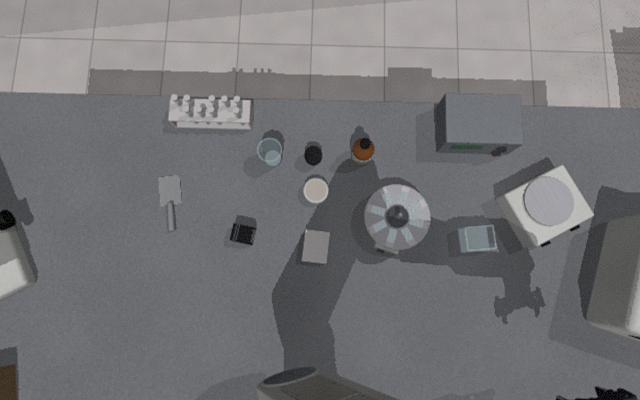

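View pics/scene0.png

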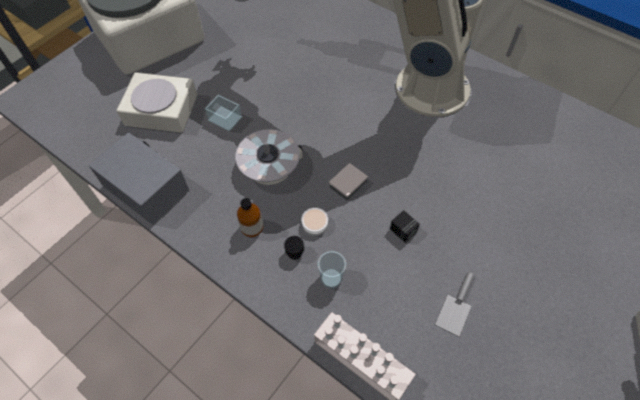

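The top view shows the cap lying at about (243,233), the hub at (397,215) with the turntable on the right, and the spare round knob at (313,155). I'll get coarse positions, then look from close by with the wrist camera.

```bash
cat > h.py <<'E'
from workcell import bot,hand,kinematics,get_obs,vision,hand_in
import cv2,numpy as np
from scipy.spatial.transform import Rotation as R
def ray(c,uv,fish=False):
    K=c["intrinsics"];V=c["view"];p=(np.array(uv,float)-K[:2,2])/[K[0,0],K[1,1]]
    if fish:
        r=np.linalg.norm(p);d=np.r_[p/max(r,1e-9)*np.sin(r),np.cos(r)]
    else: d=np.r_[p,1]
    return -V[:3,:3].T@V[:3,3],V[:3,:3].T@d
def onz(c,uv,z,fish=False):
    o,d=ray(c,uv,fish);return o+d*(z-o[2])/d[2]
def proj(c,P):
    q=c["view"][:3,:3]@P+c["view"][:3,3];r=np.hypot(q[0],q[1]);t=np.arctan2(r,q[2])
    return c["intrinsics"][:2,2]+c["intrinsics"][0,0]*t*q[:2]/max(r,1e-9)
def quat(zdir,ydir):
    z=np.array(zdir,float);z/=np.linalg.norm(z);y=np.array(ydir,float);y-=y@z*z;y/=np.linalg.norm(y)
    return R.from_matrix(np.c_[np.cross(y,z),y,z]).as_quat()
def snap(name,cam="wrist"):
    c=vision.read_camera(cam);cv2.imwrite(f"pics/{name}.png",c["frame"][:,:,::-1]);np.savez(f"pics/{name}.npz",**c);return c
E
python3 - <<'E'
from h import *
c=dict(np.load("pics/top0.npz"))
p=onz(c,(243,233),.03);print(p,onz(c,(397,212),.1))
yd=(1,0,0)
best=None
for s in(1,-1):
  for a in(30,45):
    a=np.radians(a)
    for nm,d in(("init",(0,-np.sin(a),-np.cos(a))),("fin",(0,np.cos(a),-np.sin(a))),("down",(0,0,-1))):
        q=kinematics.solve_ik(p,quat(d,(s,0,0)));print(s,nm,None if q is None else np.round(q,2))
# hover
t=p+[-.04,0,.22];q=kinematics.solve_ik(t,quat((0,0,-1),(1,0,0)));print(q)
bot.reach(t,quat((0,0,-1),(1,0,0)))
w=snap("w1");print(w["intrinsics"].tolist(),proj(w,p),get_obs()["time_s"])
E
```

```text
[0.51908604 0.21309432 0.03      ] [ 0.58244922 -0.22338212  0.1       ]
1 init [ 0.64  0.68  1.72 -0.46  1.12  0.92]
1 fin [-0.17  0.8   1.98  1.22  1.14 -1.18]
1 down [ 0.39  0.51  1.91 -0.    0.72  0.39]
1 init [ 0.72  0.81  1.61 -0.57  1.35  1.04]
1 fin [-0.07  0.66  2.01  1.09  0.92 -0.96]
1 down [ 0.39  0.51  1.91 -0.    0.72  0.39]
-1 init [ 0.64  0.68  1.72 -0.46  1.12 -2.22]
-1 fin [-0.17  0.8   1.98  1.22  1.14  1.96]
-1 down [ 0.39  0.51  1.91 -0.    0.72 -2.75]
-1 init [ 0.72  0.81  1.61 -0.57  1.35 -2.1 ]
-1 fin [-0.07  0.66  2.01  1.09  0.92  2.18]
-1 down [ 0.39  0.51  1.91 -0.    0.72 -2.75]
[ 4.15654971e-01  1.70946302e-01  1.81902636e+00 -4.44089210e-16
  1.15161999e+00  4.15654971e-01]
[[309.70691628693146, 0.0, 319.37288369946504], [0.0, 309.70691628693146, 197.99962439691012], [0.0, 0.0, 1.0]] [351.69135255 166.20261543] 3.2417
```

View pics/w1.png

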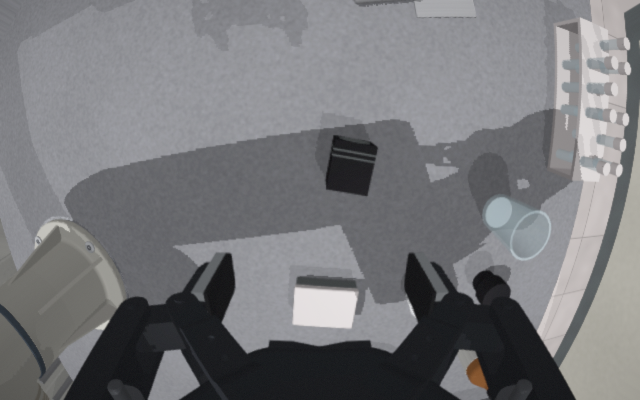

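The wrist view shows the cap at about (351,166), with its closed end (two ribs) up in the image, which is +y. I'll map its outline onto the plane of its upper face.

```bash
python3 - <<'E'
from h import *
w=dict(np.load("pics/w1.npz"))
print("cam",ray(w,(320,200))[0], "nadir px",proj(w,np.r_[ray(w,(320,200))[0][:2],0]))
g=cv2.cvtColor(w["frame"],cv2.COLOR_RGB2GRAY)
for th in(35,45):
    m=np.zeros_like(g);m[110:215,300:400]=(g[110:215,300:400]<th)*255
    m=cv2.morphologyEx(m,cv2.MORPH_CLOSE,np.ones((5,5)))
    cs,_=cv2.findContours(m,cv2.RETR_EXTERNAL,cv2.CHAIN_APPROX_NONE);k=max(cs,key=cv2.contourArea)
    ap=cv2.approxPolyDP(cv2.convexHull(k),3,True)[:,0]
    for a in ap: print(th,a,onz(w,a,.05,True).round(4)[:2],onz(w,a,0.,True).round(4)[:2])
cr=cv2.resize(w["frame"][110:215,300:400],None,fx=5,fy=5,interpolation=cv2.INTER_CUBIC)
cv2.imwrite("pics/w1c.png",np.clip(cr[:,:,::-1].astype(float)*2,0,255))
E
```

```text
cam [0.47938097 0.29054923 0.40031936] nadir px [319.20101839 102.25514735]
35 [334 136] [0.4961 0.2523] [0.4985 0.2468]
35 [375 146] [0.5435 0.2413] [0.5526 0.2343]
35 [365 194] [0.5339 0.1836] [0.5416 0.1684]
35 [327 187] [0.4885 0.1922] [0.4898 0.1782]
45 [334 136] [0.4961 0.2523] [0.4985 0.2468]
45 [370 142] [0.5375 0.2459] [0.5458 0.2395]
45 [376 147] [0.5447 0.2402] [0.554 0.233]
45 [366 194] [0.5351 0.1836] [0.543  0.1684]
45 [327 188] [0.4885 0.191 ] [0.4898 0.1768][ WARN:0@0.081] global loadsave.cpp:1063 imwrite_ Unsupported depth image for selected encoder is fallbacked to CV_8U.
```

View pics/w1c.png

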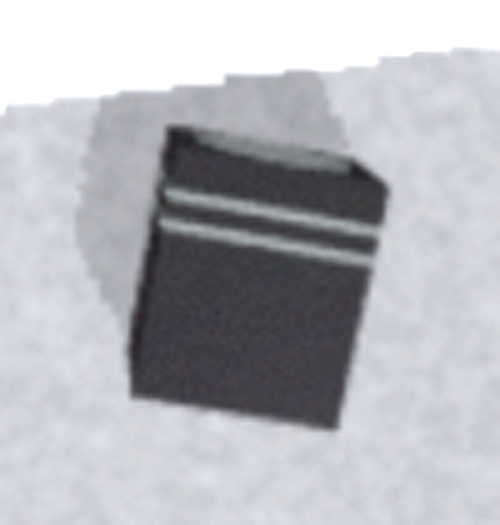

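```bash
python3 - <<'E'
from h import *
w=dict(np.load("pics/w1.npz"))
P=[onz(w,(300+a/5-.4,110+b/5-.4),.05,True)[:2] for a,b in((133,397),(338,430),(388,188),(165,152))]
for p in P:print(p.round(4))
print([np.linalg.norm(P[i]-P[i-3]).round(4) for i in range(4)])
mo=(P[0]+P[1])/2;cl=(P[2]+P[3])/2;print(mo,cl,np.degrees(np.arctan2(*(cl-mo))),np.degrees(np.arctan2(*(P[1]-P[0])[::-1])),np.degrees(np.arctan2(*(P[2]-P[1]))))
E
```

```text
[0.4875 0.1898]
[0.5366 0.1816]
[0.5461 0.24  ]
[0.4945 0.2477]
[np.float64(0.0497), np.float64(0.0591), np.float64(0.0521), np.float64(0.0583)]
[0.512075   0.18569862] [0.52031893 0.24382974] 8.071647232694339 -9.434325131849702 9.235246195176536
```

```bash
cat >> h.py <<'E'
th=np.radians(9.1);A=np.array([np.sin(th),np.cos(th),0]);N=np.array([np.cos(th),-np.sin(th),0]);Z=np.array([0,0,1.])
C=np.array([.516,.2148,.025]); s=np.sqrt(.5)
Q0=quat(-s*A-s*Z,N);Q1=quat(s*A-s*Z,N);QD=quat(-Z,N)
E
python3 - <<'E'
from h import *
G=C+[0,0,.003]
bot.reach(G+.1*(s*A+s*Z),Q0); bot.servo_line(G,velocity=.1)
hand.move_gripper(.03,60); o=get_obs();print(o["time_s"],o["gripper_width"],o["grip_force"],o["wrist_force"],o["position"]-G)
bot.servo_line(G+[0,0,.10],velocity=.12)
H=G+[0,0,.10]
print("ik",kinematics.solve_ik(H,Q1))
bot.servo_line(H,QD,velocity=.1);print(get_obs()["time_s"])
bot.servo_line(H,Q1,velocity=.1)
o=get_obs();print(o["time_s"],o["gripper_width"],o["position"]-H)
snap("s2","scene");c=vision.read_camera("scene")["frame"][160:300,330:500];cv2.imwrite("pics/s2c.png",cv2.resize(c[:,:,::-1],None,fx=4,fy=4))
E
```

```text
5.6833 0.04889246681664517 62.44023973122239 [-0.04541289  2.14823488  4.0703714 ] [0.00022869 0.00044688 0.00041978]
ik [-0.0638968   0.42989968  2.08834263  1.09990184  0.9106343  -0.74408509]
7.6
8.925 0.049126007668341486 [ 2.06275422e-04  3.75887337e-04 -3.08791721e-06]
```

View pics/s2c.png

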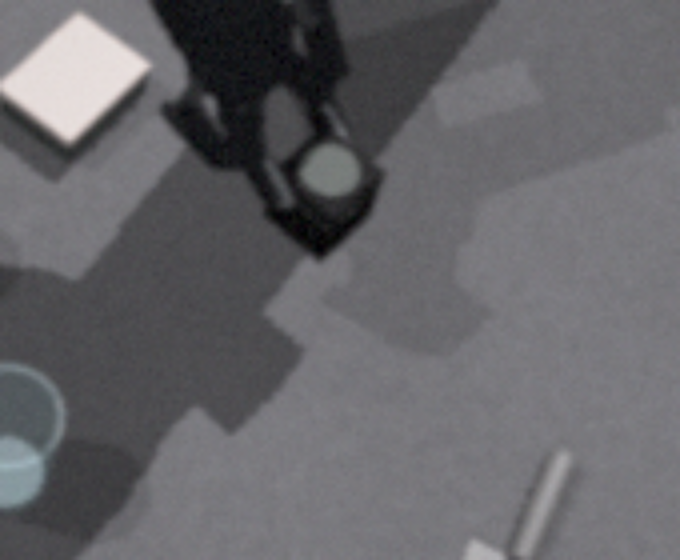

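The cap is held upright with its dish facing up, at crop (330,170). Next I lower it to contact, release it, back off and check.

```bash
python3 - <<'E'
from h import *
x,y=C[:2]
bot.servo_line([x,y,.036],velocity=.1);bot.dwell(.1)
f0=get_obs()["wrist_force"][2]; z=.036
while z>.022:
    z-=.001;bot.servo_line([x,y,z],velocity=.03);f=get_obs()["wrist_force"][2]
    if f-f0>5:break
print(z,f0,f)
hand.move_gripper(.085);bot.dwell(.1)
B=-(s*A-s*Z)
p=get_obs()["position"];bot.servo_line(p+.12*B,velocity=.15)
print(get_obs()["time_s"])
# upright view from above
t=np.array([.516,.2148,.26])-.06*A
bot.reach(t,QD);w=snap("w3");print(get_obs()["time_s"],proj(w,np.array([.516,.2148,.06])),ray(w,(320,200))[0])
cv2.imwrite("pics/w3c.png",cv2.resize(w["frame"][60:260,220:460,::-1],None,fx=3,fy=3))
E
```

```text
0.02899999999999999 -1.940311516708993 13.354759396352225
13.4417
14.675 [320.73438175 118.13603596] [0.51815541 0.23259031 0.40902061]
```

View pics/w3c.png

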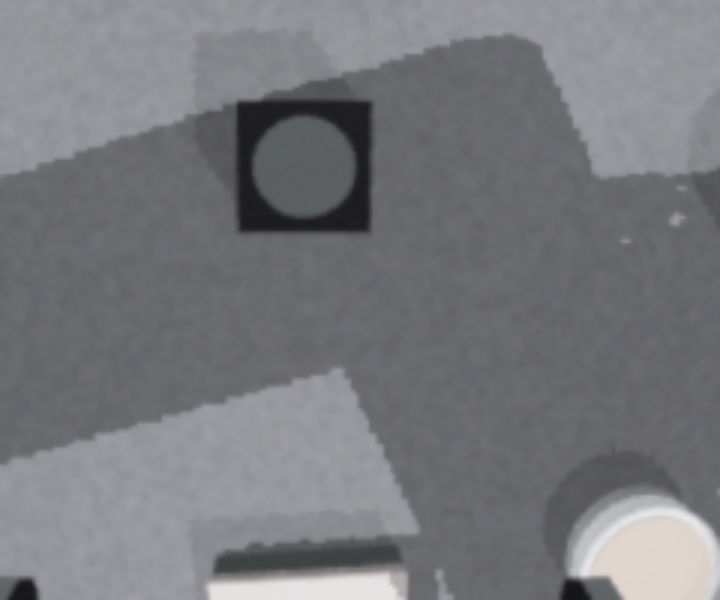

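The cap stands upright, with its dish centre at crop (304,167), about (321,115) full frame. I'll square it mechanically with a squeeze across A, regrasp across N, carry it and look at the spindle.

```bash
python3 - <<'E'
from h import *
w=dict(np.load("pics/w3.npz"));f=w["frame"].astype(int)
g=f.mean(2);roi=np.zeros(g.shape,bool);roi[95:136,300:343]=1
m=((g>60)&roi).astype(np.uint8);n,l,st,ce=cv2.connectedComponentsWithStats(m)
# dish = component nearest expected
i=min(range(1,n),key=lambda i:np.hypot(*(ce[i]-[321,115.5])));print(st[i],ce[i])
D=onz(w,ce[i],.06,True);print("dish",D)
QA=quat(-Z,A)
import itertools
for qq in(quat(-Z,A),quat(-Z,-A)):print(kinematics.solve_ik([*D[:2],.042],qq))
E
```

```text
[304  98  35  35 934] [320.90578158 115.1359743 ]
dish [0.51671845 0.21811673 0.06      ]
[ 3.96753541e-01  4.93234680e-01  1.90394202e+00 -4.44089210e-16
  7.44415952e-01 -1.01521782e+00]
[ 3.96753541e-01  4.93234680e-01  1.90394202e+00 -4.44089210e-16
  7.44415952e-01  2.12637483e+00]
```

```bash
python3 - <<'E'
from h import *
x,y=.5167,.218
QA=quat(-Z,A)
bot.reach([x,y,.12],QA);bot.servo_line([x,y,.045],velocity=.12)
hand.move_gripper(.035,20);o=get_obs();print(o["time_s"],o["gripper_width"],o["position"],o["wrist_force"])
hand.move_gripper(.085);bot.servo_line([x,y,.10],velocity=.15)
bot.reach([x,y,.10],QD);bot.servo_line([x,y,.042],velocity=.12);bot.dwell(.1)
hand.move_gripper(.035,80);o=get_obs();print(o["time_s"],o["gripper_width"],o["position"],o["wrist_force"])
bot.servo_line([x,y,.25],velocity=.2)
bot.reach([.571,-.30,.25],QD);bot.dwell(.1)
w=snap("w4");print(get_obs()["time_s"],proj(w,np.array([.582,-.223,.112])),ray(w,(320,200))[0])
cv2.imwrite("pics/w4c.png",cv2.resize(w["frame"][0:260,180:460,::-1],None,fx=2.3,fy=2.3))
E
```

```text
17.1833 0.04919826630811346 [0.5171186  0.21809725 0.04575434] [-0.13611482 -0.83408703  6.98690193]
20.7333 0.04742191650886747 [0.51688634 0.21817612 0.04299731] [-2.65573202 -0.92103824  8.96236786]
23.9583 [317.67283708 103.77525056] [ 0.58359257 -0.22193822  0.40044831]
```

View pics/w4c.png

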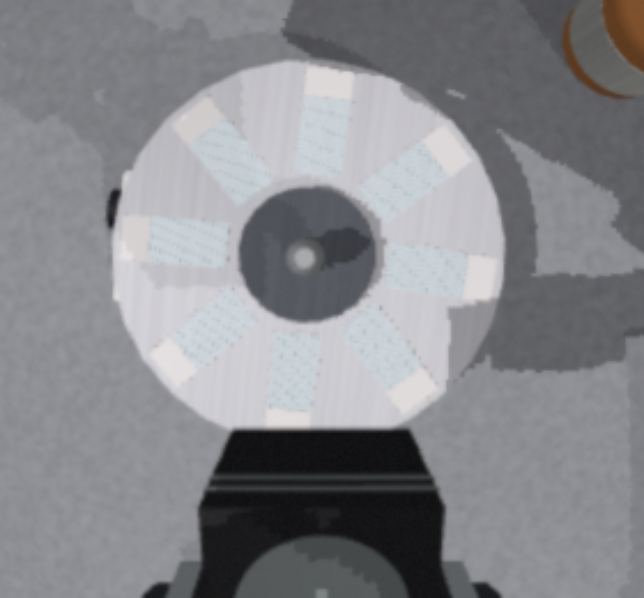

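The hub disc is centred at crop (308,254) and the bright spindle tip at (303,258). I'll locate both precisely.

```bash
python3 - <<'E'
from h import *
w=dict(np.load("pics/w4.npz"));g=cv2.cvtColor(w["frame"],cv2.COLOR_RGB2GRAY)
u0,v0=180+303/2.3,258/2.3
print(g[100:125,300:325:1][8:18,2:22])
m=np.zeros_like(g);m[75:145,278:350]=(g[75:145,278:350]<110)*255
cs,_=cv2.findContours(cv2.morphologyEx(m,cv2.MORPH_CLOSE,np.ones((7,7))),cv2.RETR_EXTERNAL,cv2.CHAIN_APPROX_NONE);k=max(cs,key=cv2.contourArea)
e=cv2.fitEllipse(k);print(e,"hub",onz(w,e[0],.07,True))
t=np.zeros(g.shape);r=g[105:120,305:320].astype(float);r=np.clip(r-130,0,None);vv,uu=np.mgrid[105:120,305:320]
c=(float((uu*r).sum()/r.sum()),float((vv*r).sum()/r.sum()));print(c,"tip",onz(w,c,.112,True),onz(w,(u0,v0),.112,True))
# carrier outline (z=.06)
print(get_obs()["wrist_force"])
E
```

```text
[[ 83  80  87 102 115 119 122 131 145 150 152 152 138 117  98  88  87  83
   73  64]
 [ 84  83  95 109 118 123 133 152 163 168 168 166 162 146 116  93  88  84
   77  66]
 [ 88  86 100 115 122 131 148 163 168 170 170 169 167 162 130  99  89  87
   80  65]
 [ 89  89 103 117 124 134 157 166 168 169 169 170 169 166 138 106  92  88
   83  66]
 [ 88  89 104 117 122 133 155 166 169 169 169 169 170 167 140 109  92  87
   83  69]
 [ 88  89 100 113 121 130 147 163 168 169 169 169 168 165 139 107  91  86
   78  66]
 [ 88  89  99 110 119 124 136 160 167 168 169 168 166 152 124 100  89  85
   73  66]
 [ 90  88  93 104 114 120 127 147 160 165 165 159 152 129 107  93  90  82
   70  77]
 [ 89  88  90  96 107 118 123 131 141 147 147 139 129 108  96  91  87  78
   70  85]
 [ 87  88  89  91  98 111 117 119 120 121 118 112 107  98  92  91  87  81
   78  88]]
((313.3139343261719, 110.08252716064453), (56.94763946533203, 58.09946823120117), 82.85052490234375) hub [ 0.57617796 -0.22907304  0.07      ]
(311.7557603686636, 111.81310803891449) tip [ 0.57544883 -0.22952868  0.112     ] [ 0.57538006 -0.22985833  0.112     ]
[ 0.5597312  -0.10571157 -1.39146846]
```

```bash
python3 - <<'E'
from h import *
x,y=.5756,-.2294
bot.reach([x,y,.18],QD);bot.dwell(.2);o=get_obs();f0=o["wrist_force"];t0=o["ft_torque"];print(o["time_s"],o["position"],f0)
for z in(.158,.152,.148,.144,.140,.136,.132):
    bot.servo_line([x,y,z],velocity=.04);o=get_obs();f=o["wrist_force"]-f0
    print(z,f.round(1),(o["ft_torque"]-t0).round(2),(o["position"]-[x,y,z]).round(4),o["time_s"])
    if abs(f[2])>30 or np.hypot(*f[:2])>15:break
E
```

```text
24.6417 [ 0.57646266 -0.23033788  0.18120589] [ 0.18722464  0.36194342 -2.27194634]
0.158 [ 0.7 -0.6  0.3] [ 0.01  0.04 -0.05] [ 0.0001 -0.     -0.    ] 25.3417
0.152 [-0.6 -1.7  0.3] [ 0.01 -0.   -0.05] [-0.0002  0.0001 -0.0003] 25.6417
0.148 [-0.5 -0.5  1.2] [ 0.04 -0.01  0.  ] [-0.0002  0.0001 -0.0003] 25.8917
0.144 [-0.   0.2 -0. ] [-0.02  0.07 -0.04] [-0.0002  0.0001 -0.0003] 26.1417
0.14 [-0.8 -0.9  0.6] [-0.    0.04 -0.03] [-0.0002  0.0001 -0.0003] 26.3917
0.136 [ 0.1 -1.2  0.2] [ 0.02  0.04 -0.01] [-0.0002  0.0001 -0.0003] 26.6417
0.132 [-0.3 -0.1  4.4] [ 0.07  0.13 -0.02] [ 0.0002 -0.0001  0.0002] 26.8917
```

It entered freely and the teeth are now engaging. Next is the press home.

```bash
python3 - <<'E'
from h import *
x,y=.5756,-.2294
f0=np.array([.19,.36,-2.27]);z=.132
while z>.104:
    z-=.002 if z>.117 else .0007
    bot.servo_line([x,y,z],velocity=.03);o=get_obs();f=o["wrist_force"]-f0
    print(round(z,4),f.round(1),o["position"][2].round(4))
    if f[2]>35:break
print(o["time_s"],o["gripper_width"])
E
```

```text
0.13 [ 1.8 -1.3 -2.7] 0.1297
0.128 [ 4.8 -3.  -7.6] 0.1274
0.126 [ 4.9 -1.6 -6.4] 0.1256
0.124 [ 5.  -1.2 -6.5] 0.1238
0.122 [ 6.3 -1.8 -4.6] 0.1218
0.12 [ 6.4 -1.5 -3.7] 0.1198
0.118 [ 6.1 -1.8 -4.1] 0.1177
0.116 [ 6.  -1.5 -4.3] 0.1156
0.1153 [ 5.5 -1.4  0.1] 0.1152
0.1146 [ 2.5 -1.9  4.2] 0.1147
0.1139 [ 1.4 -1.4  5.3] 0.1139
0.1132 [-0.6 -1.2  5.8] 0.1131
0.1125 [-1.6 -0.5 12.8] 0.113
0.1118 [-5.2  0.2 17.8] 0.113
0.1111 [-6.8 -0.1 24.5] 0.113
0.1104 [-8.2  1.1 30.4] 0.1129
0.1097 [-10.8   1.3  36.1] 0.1129
31.1417 0.04730597343446755
```

The TCP stopped hard at 0.113, which is the expected home height. Now I release, retreat and check.

```bash
python3 - <<'E'
from h import *
x,y=.5756,-.2294
bot.servo_line([x,y,.1125],velocity=.05);hand.move_gripper(.085);bot.dwell(.1)
bot.servo_line([x,y,.26],velocity=.15)
bot.reach([.566,-.32,.25],QD);bot.dwell(.1)
w=snap("w5");g=w["frame"].astype(int).mean(2);c0=proj(w,np.array([x,y,.13]));print(c0,get_obs()["time_s"])
u,v=c0.astype(int);n,l,st,ce=cv2.connectedComponentsWithStats((g[v-24:v+25,u-24:u+25]>60).astype(np.uint8))
for i in range(1,n):print(st[i],onz(w,ce[i]+[u-24,v-24],.13,True))
a=w["frame"][0:260,180:460,::-1];sc=vision.read_camera("scene")["frame"][110:200,220:320,::-1]
cv2.imwrite("pics/f.png",np.hstack([cv2.resize(a,(400,371)),cv2.resize(sc,(400,371))]))
E
```

```text
[314.10638656  88.17344345] 33.7
[   1    3   46   44 1598] [ 0.5752597  -0.22940549  0.13      ]
```

View pics/f.png

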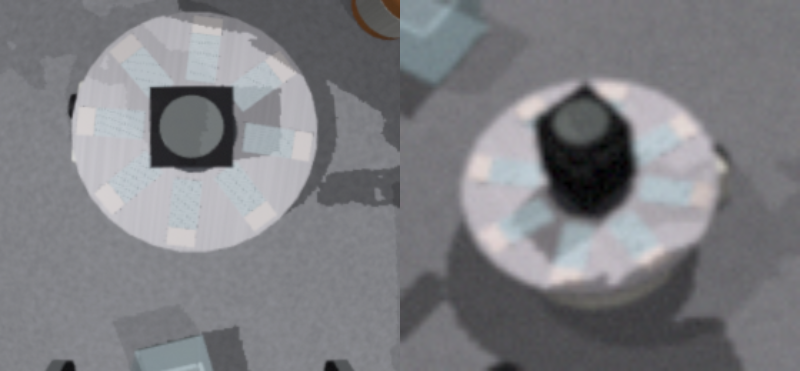

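The cap sits upright on the hub, centred to within 0.5 mm (dish at (191,127) in the left half), and the gripper is clear.

```bash
python3 -c "
from h import *
print(hand_in())"
```

```text
the job is handed in; nothing more can be done
None
```

I stood the cap upright on the bench and let go, then took it again from above and pressed it onto the spindle until it stopped hard at the expected home height. It was upright and within about 0.5 mm of centre in the last pictures, and I handed the job in at about 34 s; the hand-in returned no verdict.

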